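Set the cut-off stop of the bangle-wire shear

ROBOT

A 6-joint arm with a two-finger parallel gripper is mounted at the origin on the work surface. World frame = base frame: x ahead of the robot, y to its left, z up, the work surface at z = 0. Lengths are in mm, angles in rad, forces in N, time in s.
With the tool pointing down it reaches from about 350 to 875 mm from the base axis. Payload 4.2 kg.
Tool frame: the origin (TCP) lies at the very end of the fingers, on their centre line; the grasp point (between the pads) lies 19 mm behind it (ctrl.hold_point_z is the distance from the TCP to the grasp point, in mm); z points along the fingers, y is the line along which they close (so a half turn about z gives the same grasp; the last joint's range is limited). The gripper opens to 87 mm and grips with 3 to 60 N. Pads are 19 mm wide; open, the fingers measure 117 mm over their backs; the gripper's body (75 mm by 190 mm) begins 51 mm behind the grasp point.
Start: joints at [-0.984, 0.385, 0.008, 0, -1.194, -0.259], TCP at [201.241, -591.694, 222.55] pointing down, gripper open.
Joint ranges: [-3.14, 3.14], [-1.21, 2.06], [-1.07, 1.41], [-3.16, 2.05], [-2.99, -0.16], [-3.1, 3.1]. Speed limits (rad/s): [2.79, 2.79, 3.14, 3.14, 3.14, 3.14].

INTERFACE

Orientations are given as a unit quaternion [x, y, z, w].
In Python, from plant import ctrl gives the robot as it stands.
- The arm moves only by the tool jog_arm, never from a script. Its argument "increments" is a list of rows, each an object with "xyz": the shift along the tool's x, y, z in mm, a list of three; "spin": the turn about the tool's z in units of 5 degrees (1.0 is 5 degrees). A call has 1 to 20 rows; each row shifts and turns the commanded pose from where the row before left it, along the tool's axes as they then stand; what a row does not reach is not made up. A row lasts 1/8 s, in which the tool goes at most 62.5 mm and 10.7 degrees, less where a joint would pass 70% of its speed; a pose out of reach is approached as far as the arm can. A call is refused whole if a number of a shift passes 62.5 or a number of a turn 1, either way. A call with a gripper value outside its range is refused whole. "fingers" is the opening, from 0 (shut) to 1 (fully open), set as the call begins (left out, the last holds). The fingers move at their own pace and stop on an object; the grip force is fixed at half the most. Time passes only in rows, so rows that do not move let the fingers close. It gives the time, the measured TCP pose, the force, the opening and the grip force at its end, in the units of the state.
- ctrl.observe(): the state, without advancing time (a new reading comes with each control period).
- ctrl.camera(name): name is "scene" or "top"; returns the picture (420x560x3 uint8, red, green, blue); there is no depth.
- ctrl.camera_model(name): a dict with "mtx" (3x3 intrinsics, pixels), "k1" (the pictures are not rectified: a ray, as slopes to the right and down, at radius r is drawn at 1 + k1 r^2 times it, then the intrinsics apply), "world_to_cam" (4x4, takes a point from world to camera coordinates). Camera axes: x right, y up, looking along -z (the intrinsics and any distortion apply to the point x, -y, -z); pixel columns grow to the right and rows downward; lengths in mm; the calibration is good to about 2 mm. A picture is of the moment at which its call begins. camera_model takes no time and is no camera call.
- ctrl.finish_job(): hands the job in; it is judged then, once.
The state is a dict: "time_s": time; "joints": joint angles; "qd": joint speeds; "effort": joint torques, N m; "ee_pos": TCP position; "ee_rot": TCP orientation; "force": force on the tool from outside, world axes, zero at the start; "wrist_torque": the same for the moment, N m; "opening": finger opening in mm; "gripper_force": force on a finger pad.
Only numpy, scipy, OpenCV 4.12 (cv2) and the standard library are available. Lean on these libraries where they do the work, as an engineer would, in place of code of your own. Each camera call takes 0.05 s, during which the arm holds its last target. There are 200 camera calls.

TASK

Set the wire shear's length gauge for the next bangle: with the fingertips press down the blue brake button in the middle of the sliding carriage, and only then, keeping it pressed, push the carriage along its rail towards the shear until it butts against the red stop; then let the button spring up again and come clear. Nothing is to be gripped: do not squeeze or ram the button or the carriage, do not drag the carriage with its brake on, do not shift the red stop from where it is clamped, and leave the other things on the bench alone.

Things in the scene. Friction and masses are not known exactly. Their poses are not given: they have to be found in the camera images.
- gauge: fixed length gauge with lever shear: green base plate 116 x 460 x 12 mm, a rail of two steel rods, white scale strip, and at its +y end a green shear with a red-gripped lever (170 to 240 mm from the origin along +y, up to 140 mm high, reaching 200 mm to -x). Origin on the bench top under the rail's centre line; y runs along the rail towards the shear, z up. Place and yaw vary
- carriage (a joint): how far (m) the carriage has slid along the rail towards the shear; 0 is 100 mm on the -y side of the gauge's origin. The carriage is an aluminium block 64 mm across the rail, 60 mm along it, its top 52 mm above the bench. With the brake on it holds against about 10 N; with the button pressed 2 mm or more it slides with a drag of about 1 N
- brake_button (a joint): how far (m) the blue brake button is pressed: 0 up (brake on), 0.010 fully down. The spring needs about 3 N to start it, about 4 N at 6 mm and 5 N at the bottom; it springs up by itself
- button_top (a point): centre of the top of the blue ribbed brake button in the middle of the carriage, 66 mm above the bench when up (the point moves with it). The flat top is 36 mm across the rail, 44 mm along it, and stands 14 mm proud of the carriage. A fingertip pressing on it drags the carriage along by friction
- carriage_face (a point): centre of the carriage's end face that looks towards the shear and meets the red stop, 30 mm ahead of the button's centre, 34 mm above the bench. Axes as the gauge's: y along the rail towards the shear
- stop_face (a point): centre of the red stop's face that the carriage meets, 34 mm above the bench. The red stop is a block 64 x 22 mm, 48 mm high (63 mm with its black thumb knob), clamped on the rail between carriage and shear at a place that varies; it slips if pushed with more than about 30 N
- gold_bangle: thin gold-coloured bangle lying flat beside the gauge, 68 mm across, 5 mm high; origin under its centre
- brass_bar: square brass bar 6 x 6 x 150 mm lying beside the gauge; origin under its centre, y along the bar
- snips: small hand snips with one red and one green handle, about 165 mm long, 12 mm high, lying flat beside the gauge; origin near the pivot
- mallet: hammer with a wooden handle, 260 mm long, lying flat; origin under its middle
- jade_bangle: green jade bangle lying flat, 78 mm across, 10 mm high; origin under its centre
- flux_jar: small jar with white cap, 56 mm across, 65 mm high; origin under its centre
- ring_stick: steel ring stick standing 172 mm high on a 68 mm round wooden foot; origin under its centre
- pickle_can: white-labelled can 66 mm across, 85 mm high; origin under its centre

How it is judged:
By the outcome, as a careful person would: the job done as asked, in the order asked, and still so for the second after the job is handed in, with the robot touching nothing.
It also fails if it takes over 38 s, if anything falls off the work surface, if the arm or the gripper's body presses on something with over 40 N, if the wrist force passes 120 N, or if a joint passes its speed limit or range.

## Working session

There is one attempt and no reset: what is moved stays moved. The work goes in short steps, Python scripts to look and compute and a tool call to move; the robot and the scene stay as the last step left them, time stands still between calls to the robot, and variables do not carry over. Pictures are saved under pics/ and viewed, at most 10 in all, crops included, and the job is handed in when it is done.

Besides the shell and the picture viewer there is one more tool, called after "Call:" as name(argument=value, ...) on one line, values as JSON. jog_arm: Moves the arm, as the interface text tells. Its arguments: {"type":"object","properties":{"increments":{"type":"array"},"fingers":{"type":"number"}},"required":["increments"]}

```bash
mkdir -p pics
cat > h.py <<'E'
import numpy as np, cv2
from plant import ctrl
def ray(cam,u,v):
    m=ctrl.camera_model(cam);K=np.array(m["mtx"]);k=m["k1"]
    d=np.array([(u-K[0,2])/K[0,0],(v-K[1,2])/K[1,1]]);s=d.copy()
    for _ in range(30): s=d/(1+k*(s@s))
    T=np.array(m["world_to_cam"]);R=T[:3,:3];o=-R.T@T[:3,3]
    return o,R.T@np.array([s[0],-s[1],-1])
def at(cam,u,v,z):
    o,d=ray(cam,u,v);return o+d*(z-o[2])/d[2]
def proj(cam,p):
    m=ctrl.camera_model(cam);K=np.array(m["mtx"]);c=np.array(m["world_to_cam"])@np.append(p,1)
    s=np.array([c[0],-c[1]])/-c[2];s=s*(1+m["k1"]*(s@s));return K[:2,:2]@s+K[:2,2]
def snap(cam,name):
    im=ctrl.camera(cam)[:,:,::-1].copy();cv2.imwrite(f"pics/{name}.png",im);return im
E
python3 - <<'E'
from h import *
snap("top","t0");snap("scene","s0")
for c in("top","scene"): print(c,ray(c,280,210))
print(ctrl.observe())
E
```

```text
top (array([ 353.76076241,   18.62184768, 1248.02237991]), array([ 0.13699644, -0.01584027, -0.99052378]))
scene (array([ 982.82565253, -718.26638914,  694.81568365]), array([-0.42895124,  0.67141822, -0.60442804]))
{'time_s': 0.1, 'joints': array([-9.84377515e-01,  3.85471859e-01,  6.75730683e-03, -4.21469894e-04,
       -1.19402784e+00, -2.58585763e-01]), 'qd': array([-0.00130802,  0.00086826,  0.00078087,  0.00149116, -0.00074507,
        0.0005867 ]), 'effort': array([-1.32985156e-04, -3.91688740e+01,  1.87935001e+01,  4.23192725e+00,
        1.34791245e-02, -6.79099708e-05]), 'ee_pos': array([ 201.06953756, -591.19461442,  221.57369391]), 'ee_rot': array([-1.63106712e-01,  9.86607934e-01,  9.67786629e-04, -2.20331657e-04]), 'force': array([-0.75079198, -0.48903293, -0.09752764]), 'wrist_torque': array([ 0.01123004,  0.05029629, -0.00076058]), 'gripper_force': 0.0, 'opening': 86.853547766457}
```

View pics/t0.png

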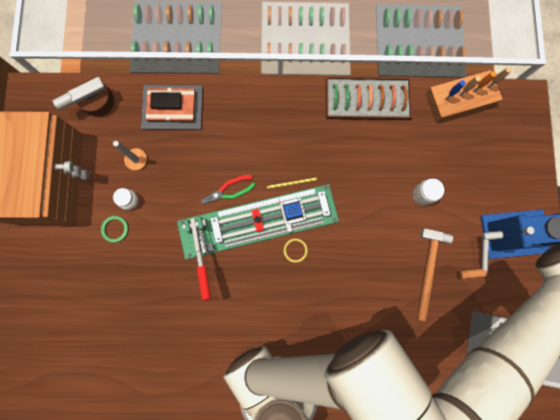

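View pics/s0.png

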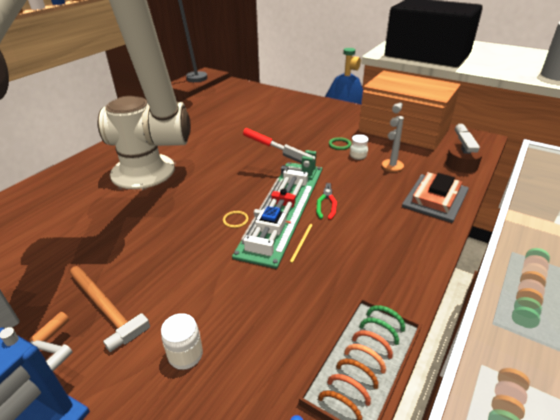

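The top view shows the gauge with its shear at the left (197,235), the red stop at about (258,218), and the blue button at about (292,211). In the scene view the button is at (270,214) and the stop at (284,197). Next I'll segment these and view a zoom.

Run:
```python
from h import *
from scipy.optimize import least_squares
ims={}
uv={}
for c,f,roi in(("top","t0",(180,190,330,245)),("scene","s0",(240,180,310,235))):
    im=cv2.imread(f"pics/{f}.png");h=cv2.cvtColor(im,cv2.COLOR_BGR2HSV)
    x0,y0,x1,y1=roi
    for n,lo,hi in(("blue",(100,120,50),(130,255,255)),("green",(60,80,40),(88,255,255))):
        m=cv2.inRange(h,lo,hi);k=np.zeros_like(m);k[y0:y1,x0:x1]=1;m*=k
        if n=="blue":
            q,l,st,ce=cv2.connectedComponentsWithStats(m);i=1+np.argmax(st[1:,4]);print(c,n,st[i],ce[i]);uv[c]=ce[i]
            print(at(c,*ce[i],66 if c=="top" else 63))
    if c=="top":
        m=cv2.inRange(h,(0,150,80),(8,255,255))|cv2.inRange(h,(172,150,80),(180,255,255));k=np.zeros_like(m);k[200:235,245:275]=1;m*=k
        M=cv2.moments(m,True);u=(M["m10"]/M["m00"],M["m01"]/M["m00"]);print("stop",u,at(c,*u,46))
    cv2.imwrite(f"pics/z{f}.png",cv2.resize(im[180:260,170:350] if c=="top" else im[150:270,220:340],None,fx=4.4 if c=="top" else 5,fy=4.4 if c=="top" else 5,interpolation=cv2.INTER_CUBIC))
```

```text
top blue [284 203  18  16 213] [292.5399061  210.22065728]
[516.91249579 -35.44840292  66.        ]
stop (257.3587786259542, 220.10687022900763) [490.52606626  63.46461452  46.        ]
scene blue [262 207  18  15 197] [270.74619289 213.4822335 ]
[522.2417077  -40.65907637  63.        ]
```

View pics/zt0.png

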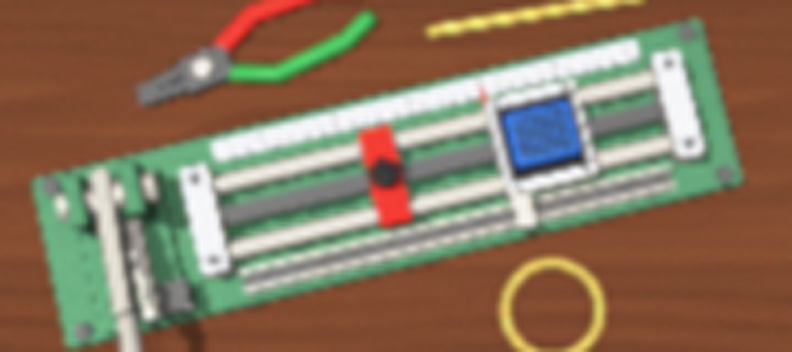

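View pics/zs0.png

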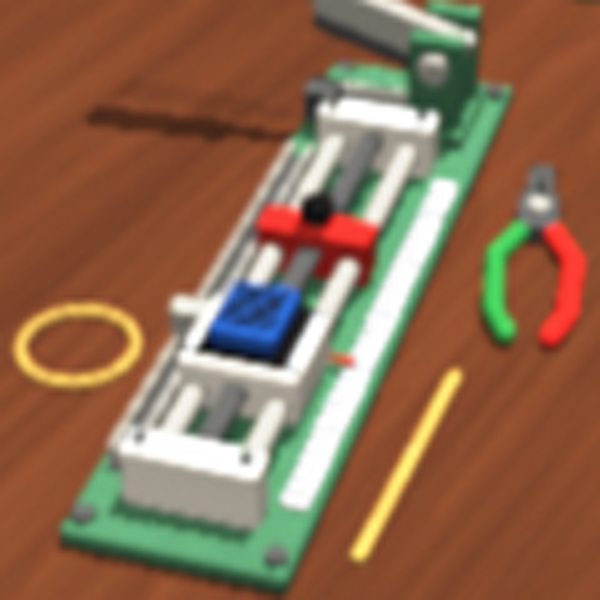

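The zooms show the base edges, stop and carriage corners clearly, so I'll compute poses from those.

Run:
```python
from h import *
f=lambda u,v,z:at("top",u/4.4+170-.4,v/4.4+180-.4,z)
a,b,c,d=f(38,178,12),f(698,20,12),f(68,345,12),f(742,183,12)
print("base",a,b,c,d,np.linalg.norm(a-b),np.linalg.norm(a-c))
y=(a-b)/np.linalg.norm(a-b)+(c-d)/np.linalg.norm(c-d);y/=np.linalg.norm(y);x=np.array([y[1],-y[0],0])
print("y",y,"yaw",np.arctan2(-y[0],y[1]))
o=(a+b+c+d)/4
L=lambda p:(round((p-o)@x,1),round((p-o)@y,1))
for n,z,P in(("btn",66,[(500,107),(572,95),(585,160),(515,175)]),("stop",48,[(360,133),(393,125),(412,220),(380,227)]),("car",52,[(488,97),(572,80),(597,172),(517,195)])):
    p=[f(*q,z) for q in P];print(n,np.mean(p,0),L(np.mean(p,0)),[L(q) for q in p])
g=lambda u,v,z:at("scene",u/5+220-.4,v/5+150-.4,z)
for n,z,P in(("btn",66,[(225,285),(302,290),(285,350),(205,340)]),("stop front top edge",48,[(257,232),(368,247)])):
    p=[g(*q,z) for q in P];print("s",n,np.mean(p,0),L(np.mean(p,0)),[L(q) for q in p])
R=ctrl.observe()["ee_rot"]
from scipy.spatial.transform import Rotation as Ro
print(Ro.from_quat(R).as_matrix().round(3))
```

```text
base [492.66757136 294.9148862   12.        ] [ 603.28675421 -143.71442711   12.        ] [383.13534688 270.89694313  12.        ] [ 493.05626456 -171.8817208    12.        ] 452.36299374354576 112.13460566715348
y [-0.24273811  0.97009186  0.        ] yaw 0.2451873830048411
btn [517.2919618  -36.77454304  66.        ] (np.float64(-0.6), np.float64(-102.2)) [(np.float64(22.9), np.float64(-79.8)), (np.float64(19.6), np.float64(-126.4)), (np.float64(-23.0), np.float64(-124.2)), (np.float64(-21.8), np.float64(-78.6))]
stop [491.69315857  63.35718889  48.        ] (np.float64(-1.1), np.float64(1.1)) [(np.float64(30.1), np.float64(11.1)), (np.float64(30.2), np.float64(-10.8)), (np.float64(-32.6), np.float64(-8.5)), (np.float64(-32.1), np.float64(12.5))]
car [518.15333876 -37.74698358  52.        ] (np.float64(0.0), np.float64(-103.4)) [(np.float64(33.0), np.float64(-74.6)), (np.float64(31.1), np.float64(-130.2)), (np.float64(-30.9), np.float64(-131.2)), (np.float64(-33.2), np.float64(-77.6))]
s btn [522.16650768 -41.7136454   66.        ] (np.float64(2.9), np.float64(-108.2)) [(np.float64(-19.8), np.float64(-88.3)), (np.float64(19.1), np.float64(-80.8)), (np.float64(26.3), np.float64(-129.8)), (np.float64(-13.9), np.float64(-133.9))]
s stop front top edge [498.84494032  50.4480951   48.        ] (np.float64(2.7), np.float64(-13.2)) [(np.float64(-28.1), np.float64(-15.3)), (np.float64(33.5), np.float64(-11.0))]
[[-0.947 -0.322 -0.001]
 [-0.322  0.947  0.002]
 [ 0.     0.002 -1.   ]]
```

Tool and gauge numbers agree: the button is at about (518,-38,66), yaw is 0.245, and the gap to the stop is about 62 mm. I'll shut the fingers, turn 4.75° so tool y lies along the rail, and go above the button.

Call:
jog_arm(increments=[{"xyz": [0, 0, 0], "spin": 0.95}, {"xyz": [-24.5, 25.5, 0], "spin": 0}, {"xyz": [-24.5, 25.5, 0], "spin": 0}, {"xyz": [-24.5, 25.5, 0], "spin": 0}, {"xyz": [-24.5, 25.5, 0], "spin": 0}, {"xyz": [-24.5, 25.5, 0], "spin": 0}, {"xyz": [-24.5, 25.5, 0], "spin": 0}, {"xyz": [-24.5, 25.5, 0], "spin": 0}, {"xyz": [-24.5, 25.5, 0], "spin": 0}, {"xyz": [-24.5, 25.5, 0], "spin": 0}, {"xyz": [-24.5, 25.5, 0], "spin": 0}, {"xyz": [-24.5, 25.5, 0], "spin": 0}, {"xyz": [-24.5, 25.5, 0], "spin": 0}, {"xyz": [-24.5, 25.5, 0], "spin": 0}, {"xyz": [-24.5, 25.5, 0], "spin": 0}, {"xyz": [-24.5, 25.5, 0], "spin": 0}, {"xyz": [-24.5, 25.5, 0], "spin": 0}, {"xyz": [-24.5, 25.5, 0], "spin": 0}, {"xyz": [-24.5, 25.5, 0], "spin": 0}, {"xyz": [0, 0, 0], "spin": 0}], fingers=0)

```text
time_s: 2.6
ee_pos: [518.4, -37.9, 221.9]
ee_rot: [-0.123, 0.992, 0.0, -0.0]
force: [0.4, -0.6, 0.7]
opening: 0.3
gripper_force: 0.0
```

Call:
jog_arm(increments=[{"xyz": [0, 0, 30], "spin": 0}, {"xyz": [0, 0, 30], "spin": 0}, {"xyz": [0, 0, 30], "spin": 0}, {"xyz": [0, 0, 30], "spin": 0}, {"xyz": [0, 0, 15], "spin": 0}, {"xyz": [0, 0, 0], "spin": 0}, {"xyz": [0, 0, 0], "spin": 0}])

```text
time_s: 3.48
ee_pos: [518.6, -39.5, 88.6]
ee_rot: [-0.122, 0.993, -0.0, 0.001]
force: [1.0, 0.4, 0.7]
opening: 0.4
gripper_force: 0.0
```

Run:
```python
from h import *
im=snap("scene","s1")
cv2.imwrite("pics/zs1.png",cv2.resize(im[130:270,200:340],None,fx=4,fy=4,interpolation=cv2.INTER_CUBIC))
s=ctrl.observe();p=s["ee_pos"];print(p,s["force"],s["ee_rot"],s["opening"])
y=np.array([-.2427,.9701,0]);x=np.array([y[1],-y[0],0]);d=p-np.array([518,-37.8,66]);print(d@x,d@y)
```

```text
[518.69550284 -39.41388543  88.76309402] [-0.37235069 -0.58351173 -0.61660524] [-1.22200330e-01  9.92504655e-01  2.53435643e-05  1.26009194e-03] 0.454155574448023
0.28301731179456646 -1.7344287988574314
```

View pics/zs1.png

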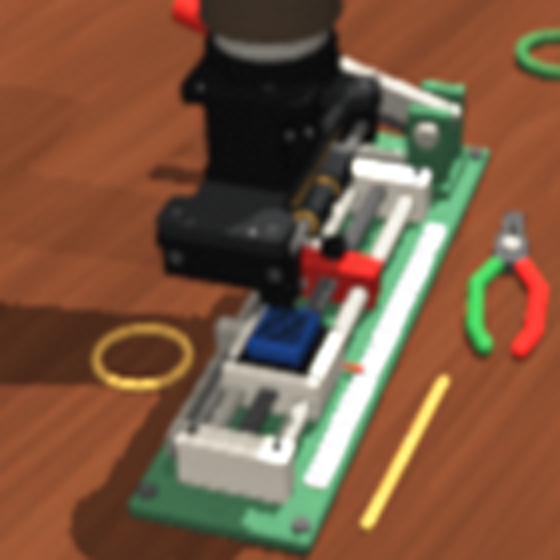

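The scene picture shows the shut fingertips at crop (282,300), just above the button at (288,332), which fits a 23 mm clearance. Now I'll come down slowly onto the button.

Call:
jog_arm(increments=[{"xyz": [0, 1, 6], "spin": 0}, {"xyz": [0, 0, 6], "spin": 0}, {"xyz": [0, 0, 5], "spin": 0}, {"xyz": [0, 0, 2], "spin": 0}, {"xyz": [0, 0, 0], "spin": 0}, {"xyz": [0, 0, 0], "spin": 0}])

```text
time_s: 4.28
ee_pos: [517.7, -38.5, 68.6]
ee_rot: [-0.122, 0.993, -0.0, 0.0]
force: [0.2, 0.1, 0.2]
opening: 0.5
gripper_force: 0.0
```

Run:
```python
from h import *
im=snap("scene","s2")
cv2.imwrite("pics/zs2.png",cv2.resize(im[170:240,230:310],None,fx=7,fy=7,interpolation=cv2.INTER_CUBIC))
p=ctrl.observe()["ee_pos"];print(p,(proj("scene",p)-[230,170])*7)
```

```text
[517.71468773 -38.47157174  68.71366242] [277.55455751 284.55350411]
```

View pics/zs2.png

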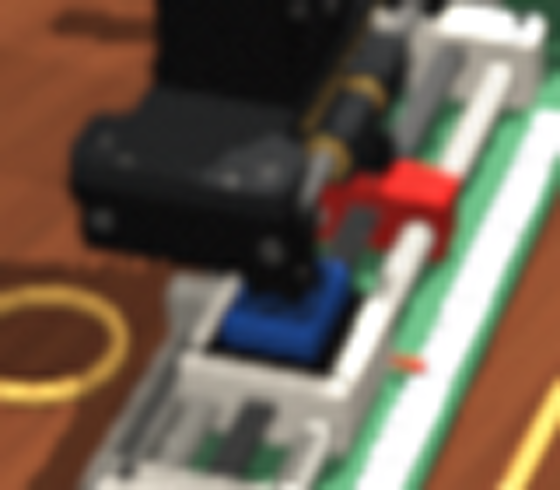

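The tips are 2–3 mm above the button and slightly towards its shear end (tip near edge at crop (285,300), button centre about (287,310)). I'll back off 3 mm and press.

Call:
jog_arm(increments=[{"xyz": [-1, -3, 0], "spin": 0}, {"xyz": [0, 0, 2], "spin": 0}, {"xyz": [0, 0, 1], "spin": 0}, {"xyz": [0, 0, 1], "spin": 0}, {"xyz": [0, 0, 1], "spin": 0}, {"xyz": [0, 0, 0], "spin": 0}, {"xyz": [0, 0, 0], "spin": 0}])

```text
time_s: 5.2
ee_pos: [519.4, -41.2, 63.7]
ee_rot: [-0.122, 0.993, -0.0, 0.0]
force: [-0.2, 0.0, 2.9]
opening: 0.3
gripper_force: 1.8
```

Call:
jog_arm(increments=[{"xyz": [0, 0, 1], "spin": 0}, {"xyz": [0, 0, 1], "spin": 0}, {"xyz": [0, 0, 1], "spin": 0}, {"xyz": [0, 0, 0], "spin": 0}, {"xyz": [0, 0, 0], "spin": 0}])

```text
time_s: 5.82
ee_pos: [519.4, -41.1, 60.6]
ee_rot: [-0.122, 0.993, -0.0, 0.0]
force: [0.4, -0.6, 4.9]
opening: 0.5
gripper_force: 2.1
```

Call:
jog_arm(increments=[{"xyz": [0, 0, 1], "spin": 0}, {"xyz": [0, 0, 0.5], "spin": 0}, {"xyz": [0, 0, 0], "spin": 0}, {"xyz": [0, 0.5, 0], "spin": 0}, {"xyz": [0, 1, 0], "spin": 0}, {"xyz": [0, 2, 0], "spin": 0}, {"xyz": [0, 3, 0], "spin": 0}, {"xyz": [0, 3, 0], "spin": 0}, {"xyz": [0, 3, 0], "spin": 0}, {"xyz": [0, 3, 0], "spin": 0}, {"xyz": [0, 3, 0], "spin": 0}, {"xyz": [0, 3, 0], "spin": 0}, {"xyz": [0, 3, 0], "spin": 0}, {"xyz": [0, 3, 0], "spin": 0}, {"xyz": [0, 3, 0], "spin": 0}, {"xyz": [0, 3, 0], "spin": 0}, {"xyz": [0, 3, 0], "spin": 0}, {"xyz": [0, 2, 0], "spin": 0}, {"xyz": [0, 1, 0], "spin": 0}, {"xyz": [0, 0, 0], "spin": 0}])

```text
time_s: 8.32
ee_pos: [509.6, -2.7, 59.0]
ee_rot: [-0.122, 0.993, 0.0, -0.0]
force: [-0.3, 0.8, 4.8]
opening: 0.1
gripper_force: 2.3
```

Run:
```python
from h import *
im=snap("scene","s3")
cv2.imwrite("pics/zs3.png",cv2.resize(im[170:240,230:310],None,fx=7,fy=7,interpolation=cv2.INTER_CUBIC))
s=ctrl.observe();print(s["ee_pos"],s["force"])
```

```text
[509.64184392  -2.66574671  59.02646478] [-0.13038421  1.40133993  4.33794094]
```

View pics/zs3.png

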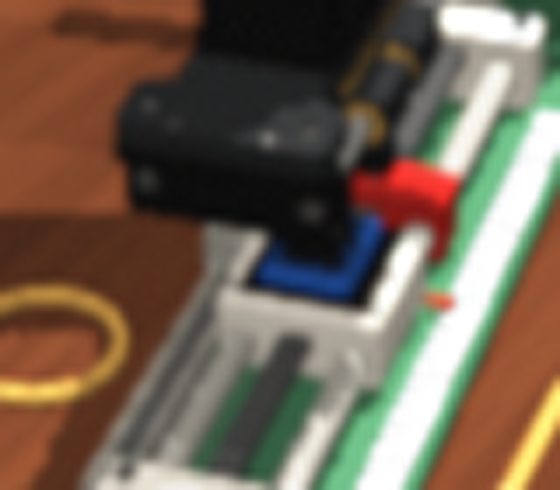

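The carriage has moved with the fingers (pointer from crop y 365 to 300) and the gap to the red stop is now about 20 mm. I'll continue and slow down near the stop.

Call:
jog_arm(increments=[{"xyz": [0, 1, 0], "spin": 0}, {"xyz": [0, 2, 0], "spin": 0}, {"xyz": [0, 2, 0], "spin": 0}, {"xyz": [0, 2, 0], "spin": 0}, {"xyz": [0, 2, 0], "spin": 0}, {"xyz": [0, 2, 0], "spin": 0}, {"xyz": [0, 2, 0], "spin": 0}, {"xyz": [0, 1, 0], "spin": 0}, {"xyz": [0, 1, 0], "spin": 0}, {"xyz": [0, 1, 0], "spin": 0}, {"xyz": [0, 1, 0], "spin": 0}, {"xyz": [0, 1, 0], "spin": 0}, {"xyz": [0, 0, 0], "spin": 0}])

```text
time_s: 10.0
ee_pos: [505.2, 14.7, 59.0]
ee_rot: [-0.122, 0.993, 0.0, -0.0]
force: [-0.2, -0.0, 4.0]
opening: 0.3
gripper_force: 2.3
```

Call:
jog_arm(increments=[{"xyz": [0, 1, 0], "spin": 0}, {"xyz": [0, 1, 0], "spin": 0}, {"xyz": [0, 0, 0], "spin": 0}])

```text
time_s: 10.38
ee_pos: [504.7, 16.6, 59.0]
ee_rot: [-0.122, 0.993, 0.0, -0.0]
force: [0.6, 0.2, 3.6]
opening: 0.3
gripper_force: 2.3
```

Call:
jog_arm(increments=[{"xyz": [0, 1, 0], "spin": 0}, {"xyz": [0, 1, 0], "spin": 0}, {"xyz": [0, 0, 0], "spin": 0}])

```text
time_s: 10.75
ee_pos: [504.2, 18.6, 59.0]
ee_rot: [-0.122, 0.993, 0.0, -0.0]
force: [-0.2, -0.3, 4.7]
opening: 0.4
gripper_force: 2.3
```

Call:
jog_arm(increments=[{"xyz": [0, 1, 0], "spin": 0}, {"xyz": [0, 1, 0], "spin": 0}, {"xyz": [0, 0, 0], "spin": 0}])

```text
time_s: 11.12
ee_pos: [503.8, 20.2, 59.1]
ee_rot: [-0.122, 0.993, -0.0, -0.0]
force: [0.5, -2.5, 4.6]
opening: 0.1
gripper_force: 2.3
```

Call:
jog_arm(increments=[{"xyz": [0, 1, 0], "spin": 0}, {"xyz": [0, 1, 0], "spin": 0}, {"xyz": [0, 0, 0], "spin": 0}])

```text
time_s: 11.5
ee_pos: [503.3, 22.4, 59.0]
ee_rot: [-0.122, 0.993, -0.0, -0.0]
force: [1.2, -3.7, 5.0]
opening: 0.5
gripper_force: 2.3
```

Run:
```python
from h import *
im=snap("scene","s4");t=snap("top","t4")
a=cv2.resize(im[170:240,230:310],None,fx=7,fy=7,interpolation=cv2.INTER_CUBIC)
b=cv2.resize(t[190:240,240:310],None,fx=7,fy=7,interpolation=cv2.INTER_CUBIC)[:,:240]
b=cv2.copyMakeBorder(b,0,140,0,0,0)
cv2.imwrite("pics/zs4.png",np.hstack([a,b]))
F=[ctrl.observe()["force"]];print(F)
```

```text
[array([ 1.15172292, -3.22504057,  4.60009411])]
```

View pics/zs4.png

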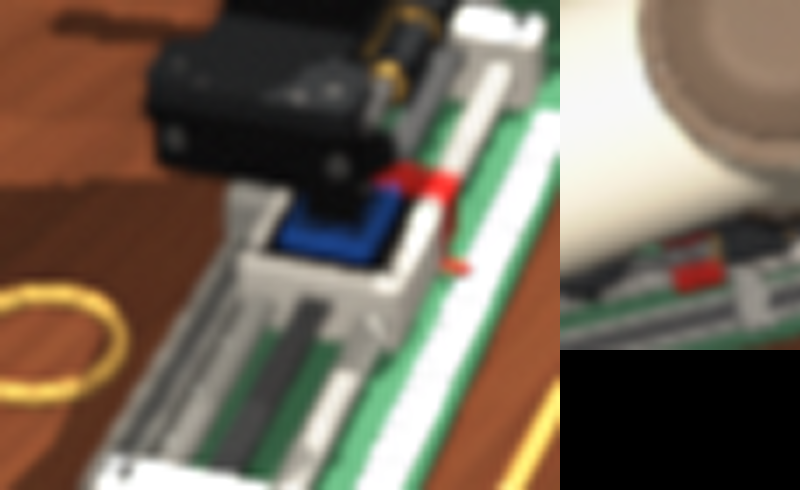

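The force along the rail rose to 3.7 N and held there, and the picture shows the carriage against the red stop (crop (430,190)). Lifting straight up.

Call:
jog_arm(increments=[{"xyz": [0, 0, -1], "spin": 0}, {"xyz": [0, 0, -2], "spin": 0}, {"xyz": [0, 0, -2], "spin": 0}, {"xyz": [0, 0, -3], "spin": 0}, {"xyz": [0, 0, -3], "spin": 0}, {"xyz": [0, 0, -5], "spin": 0}, {"xyz": [0, 0, -15], "spin": 0}, {"xyz": [0, 0, -30], "spin": 0}, {"xyz": [0, 0, -30], "spin": 0}, {"xyz": [0, 0, -30], "spin": 0}, {"xyz": [0, -30, -20], "spin": 0}, {"xyz": [0, -40, 0], "spin": 0}, {"xyz": [0, -40, 0], "spin": 0}, {"xyz": [0, -40, 0], "spin": 0}, {"xyz": [0, -40, 0], "spin": 0}, {"xyz": [0, -40, 0], "spin": 0}, {"xyz": [0, -40, 0], "spin": 0}, {"xyz": [0, 0, 0], "spin": 0}, {"xyz": [0, 0, 0], "spin": 0}])

```text
time_s: 13.98
ee_pos: [568.4, -239.2, 199.7]
ee_rot: [-0.122, 0.993, 0.0, -0.0]
force: [0.6, 0.2, 0.9]
opening: 0.7
gripper_force: 0.0
```

Run:
```python
from h import *
im=snap("scene","s5");t=snap("top","t5")
a=cv2.resize(im[170:240,230:310],None,fx=5,fy=5,interpolation=cv2.INTER_CUBIC)
b=cv2.resize(t[190:240,230:310],None,fx=5,fy=5,interpolation=cv2.INTER_CUBIC)
b=cv2.copyMakeBorder(b,0,100,0,0,0)
cv2.imwrite("pics/zs5.png",np.hstack([a,b]))
```

```text
(no output)
```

View pics/zs5.png

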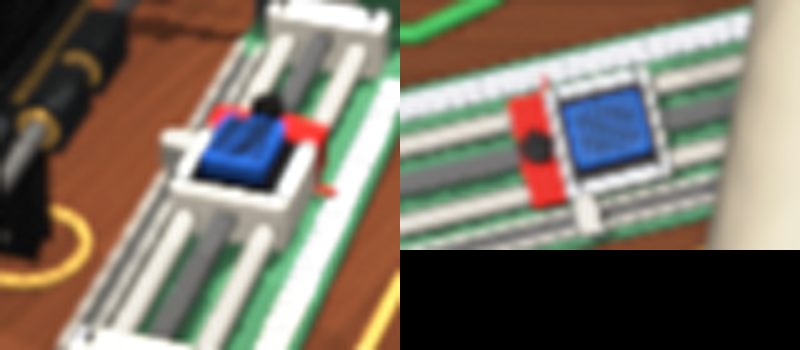

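The top crop shows the carriage flush against the red stop, with the button up. The stop's corner is at (251.6,210) against (251.8,210.2) before, so it hasn't moved. Handing in.

```bash
python3 -c "
from plant import ctrl
print(ctrl.finish_job())"
```

```text
the job is handed in; nothing more can be done
None
```

The job is handed in: I pressed the brake button, slid the carriage until it butted against the red stop (which did not move), let the button spring up and moved the arm clear, in about 14 s; no verdict came back.

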